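Feed the tube into the discard bin with the lid lever

TASK

Press the red paddle of the white discard bin gently all the way down so that its steel lid stands fully open and the blue-capped tube waiting on the ramp behind it rolls into the bin; then ease the paddle back up slowly under your fingertips, taking two seconds or so, until the lid is fully shut, without letting it drop or slam. Work the lid by the paddle only: do not touch the lid or the tube, grasp nothing, leave the other things on the worktop where they are, and finish clear of the bin.

Things in the scene. Friction and masses are not known exactly. Their poses are not given: they have to be found in the camera images.
- bin: White discard bin fixed to the worktop, 120 (own x) x 110 (own y) x 113 mm high, walls 5 mm, inner floor 8 mm up. Origin: centre of its underside. Own -x is its front (red paddle, roughly toward the robot, turned up to 0.3 rad); behind (+x) a 75 mm aluminium ramp with cheeks, up to 130 mm high, slopes down at 20 deg to a gap over the 83 mm high back wall.
- lever (a joint): Angle (rad) of the rocker that carries paddle and lid as one rigid part: 0 = lid shut, 0.6 = paddle fully down, lid fully open; a stop at each end. Its hinge runs along the bin's own y. The lid's weight drives it back to 0: holding it open takes about 2 to 5 N down on the paddle; let go, the lid falls and slams. No latch.
- paddle (a point): Middle of the top face of the red paddle (36 mm along the lever, 46 mm across, 8 mm thick, black ribs), 104 to 106 mm from the hinge line toward the bin's -x. About 155 mm above the worktop with the lid shut (outer end tilted up 0.28 rad), about 90 mm with it open (outer end tilted down 0.32 rad). Own z: square to its face, up.
- lever_hinge (a point): Middle of the hinge line, 118 mm above the worktop at the bin's front edge (bin frame x = -66.5 mm, y = 0).
- bin_lid: Flat steel lid, 137 by 110 mm, 4 mm thick, covering the bin, about 0.6 kg, with a skirt at its back edge that stops the tube on the ramp while the lid is shut. Opening raises its back edge to about 190 mm above the worktop. Origin: on the hinge line.
- tube: White cylindrical tube with a ribbed blue cap, 28 mm in diameter, 68 mm long, 40 g, lying across the ramp against the lid's skirt. Origin: middle of the tube; its own y runs along it. When the lid rises past about 0.25 rad (well before fully open) it rolls into the bin by itself.
- wax_pot: Bystander: round white pot with a tan lid, 65 mm across, 29 mm high, on the worktop. Origin: centre of its underside.
- bur_block: Bystander: blue bur block, 36x58x40 mm. Origin: centre of its underside.
- study_model: Bystander: white plaster tooth model, 54x66x32 mm. Origin: centre of its underside.
- marker: Bystander: white and blue marker pen lying down, 17x135x16 mm. Origin: centre of its underside.
- cassette: Bystander: flat perforated steel instrument cassette, 91x185x28 mm. Origin: centre of its underside. It lies before the large grey autoclave, a solid upright front at about x = 0.58 m for all y below -0.13 m; the white steriliser oppopoint has its front at about x = 0.52 m for y above 0.27 m. The arm must not swing through either.
- spare_tube: Bystander: plain white tube without a blue cap, lying on the worktop, 28x68x28 mm. Origin: centre of its underside.

How it is judged (in metres and radians):
On the way, in this order (a step that is already met when the one before it is completed fails the run):
1. the paddle is held all the way down (lid open past 0.52 rad) and the tube lies inside the bin (value of joint lever above 0.52 rad and x of tube in the frame of bin between -0.055 and 0.055 m and y of tube in the frame of bin between -0.05 and 0.05 m and z of tube in the frame of bin below 0.06 m), for 0.2 s.
2. the lid is shut again (under 0.03 rad) (value of joint lever below 0.03 rad), for 0.2 s.
At the end, for the whole second after the job is handed in: The lid is shut (lever under 0.03 rad), the tube lies at rest inside the bin (its middle within the walls and lower than 60 mm), and the robot touches nothing (value of joint lever below 0.03 rad and x of tube in the frame of bin between -0.055 and 0.055 m and y of tube in the frame of bin between -0.05 and 0.05 m and z of tube in the frame of bin below 0.06 m and linear speed of tube below 0.03 m/s).
It fails at once if the lid is dropped: it closes faster than 1.5 rad/s (velocity of joint lever below -1.5 rad/s).
It fails at once if the robot touches the lid or the tube, or the tube is lifted (contact force between any of the arm, the fingers and bin_lid above 0.5 N or contact force between any of the arm, the fingers and tube above 0.3 N or height (world z) of tube above 0.15 m).
It fails at once if the paddle is pushed with more than 60 N (contact force between the fingers and lever above 60 N).
It fails at once if a bystander is moved by more than 15 mm or lifted (distance of any of wax_pot, bur_block, study_model, marker, cassette, spare_tube from where it was at the start of the episode above 0.015 m).
It fails at once if the paddle is taken between the fingers instead of pressed from above (contact force between the fingers and lever above 0.5 N and z of the grasp point in the frame of paddle between -0.04 and 0.01 m and distance between the grasp point and paddle below 0.045 m).
It also fails if it takes over 45 s, if anything falls off the work surface, if the arm or the gripper's body presses on something with over 40 N, if the wrist force passes 120 N, or if a joint passes its speed limit or range.

ROBOT

A 6-joint arm with a two-finger parallel gripper is mounted at the origin on a cart in front of the work surface, level with it; the furniture and walls round the work are solid. World frame = base frame: x ahead of the robot, y to its left, z up, the work surface at z = 0. Lengths are in mm, angles in rad, forces in N, time in s.
With the tool pointing down it reaches from about 350 to 775 mm from the base axis. Payload 7.3 kg.
Tool frame: the origin (TCP) lies on the mounting face of the last link; the fingertips stand 178 mm ahead of it and the grasp point (between the pads) lies 159 mm ahead of it; z points along the fingers, y is the line along which they close (so a half turn about z gives the same grasp; the last joint's range is limited). The gripper opens to 92 mm and grips with 3 to 60 N. Pads are 19 mm wide; open, the fingers measure 130 mm over their backs; the gripper's body (75 mm by 190 mm) begins 47 mm behind the grasp point.
Start: joints at [0.964, 0.342, 1.524, -0, 1.275, -0.146], TCP at [233.429, 470.254, 404.741] pointing down, gripper open.
Joint ranges: [-2.53, 2.53], [-0.77, 2.02], [0.04, 2.7], [-1, 4.14], [0.28, 2.66], [-3.11, 3.11]. Speed limits (rad/s): [2.57, 2.57, 3.14, 3.14, 3.14, 3.14].

INTERFACE

Orientations are given as [roll, pitch, yaw] about the fixed x, y, z axes, in that order (R = Rz(yaw) Ry(pitch) Rx(roll)).
In Python, from plant import bot, imaging, order gives the robot as it stands (bot), with the cameras (imaging) and the job (order).
- The arm moves only by the shell command python3 shift.py 'ROWS'. ROWS is a JSON object with one list for each field, all of the same length, 1 to 5, a row being the entries at one place: jaw (the finger opening in mm), tx, ty, tz (the shift in mm), yaw (a turn about the tool's z in rad); each row is the pose to reach, as a shift and turn from the pose commanded when the command began, along the tool's axes at that moment; what a row does not reach only later rows make up. A row lasts 1/8 s, in which the tool goes at most 62.5 mm and 0.188 rad, less where a joint would pass 70% of its speed; a pose out of reach is approached as far as the arm can. The fingers move at their own pace and stop on an object; the grip force is fixed at half the most. Time passes only in rows, so rows that do not move let the fingers close. It prints the time, the measured TCP pose, the force, the opening and the grip force at its end. Input that does not fit is refused with a message, and nothing moves.
- bot.get_obs(): the state, without advancing time (a new reading comes with each control period).
- imaging.capture(name): name is "scene" or "top" or "wrist"; returns a dict with "color" (400x640x3 uint8, red, green, blue), "K" (3x3 intrinsics, pixels), "k1" (the pictures are not rectified: a ray, as slopes to the right and down, at radius r is drawn at 1 + k1 r^2 times it, then the intrinsics apply), "R" (3x3) and "t" (3): a world point X has camera coordinates R X + t. Camera axes: x right, y down, z forward; pixel columns grow to the right and rows downward; lengths in mm; the calibration is good to about 2 mm. A picture is of the moment at which its call begins. There is no depth.
- order.close_job(): hands the job in; it is judged then, once.
The state is a dict: "time": time; "joint_positions": joint angles; "dq": joint speeds; "tau": joint torques, N m; "tool_pos": TCP position; "tcp_rot": TCP orientation; "contact_force": force on the tool from outside, world axes, zero at the start; "moment": the same for the moment, N m; "grip_width": finger opening in mm; "finger_force": force on a finger pad.
Only numpy, scipy, OpenCV 4.12 (cv2) and the standard library are available. Lean on these libraries where they do the work, as an engineer would, in place of code of your own. Each camera call takes 0.05 s, during which the arm holds its last target. There are 200 camera calls.

## Working session

There is one attempt and no reset: what is moved stays moved. The work goes in short steps, Python scripts to look and compute and a shell command to move; the robot and the scene stay as the last step left them, time stands still between calls to the robot, and variables do not carry over. Pictures are saved under pics/ and viewed, at most 10 in all, crops included, and the job is handed in when it is done.

```bash
ls; mkdir -p pics; python3 - <<'E'
from plant import bot, imaging, order
import cv2
o=bot.get_obs(); print({k:o[k] for k in('time','tool_pos','tcp_rot','grip_width','contact_force')})
for n in('scene','top'):
    c=imaging.capture(n); cv2.imwrite(f'pics/{n}0.png',c['color'][:,:,::-1]); print(n,c['K'],c['k1'],c['R'],c['t'])
E
```

```text
pics
plant.py
shift.py
{'time': 0.0, 'tool_pos': array([233.346845  , 470.13950141, 404.04169401]), 'tcp_rot': array([-3.14007643e+00, -1.99760296e-04,  2.68080740e+00]), 'grip_width': 91.39215842264308, 'contact_force': array([-0.75274934,  0.19963945,  0.23102717])}
scene [[482.48762964   0.         315.54514613]
 [  0.         482.48762964 201.24369678]
 [  0.           0.           1.        ]] -0.011346355045178634 [[-0.80754326 -0.58949322  0.0192778 ]
 [-0.43831841  0.57793823 -0.68837807]
 [ 0.39465283 -0.56434489 -0.72509585]] [ 484.42968246  373.71993351 1442.5443179 ]
top [[412.10821538   0.         315.77845407]
 [  0.         412.10821538 194.38553969]
 [  0.           0.           1.        ]] 0.011221669181666694 [[-0.29391441 -0.9558181  -0.0051072 ]
 [-0.77563402  0.24162342 -0.58310375]
 [ 0.55857514 -0.16742128 -0.81238164]] [ 137.7950868   577.80609772 1475.61293919]
```

View pics/scene0.png

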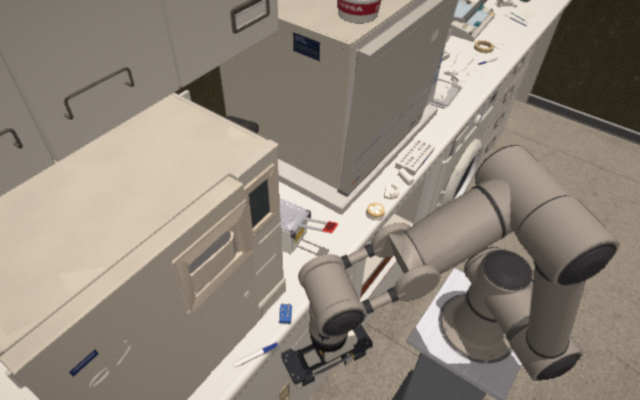

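View pics/top0.png

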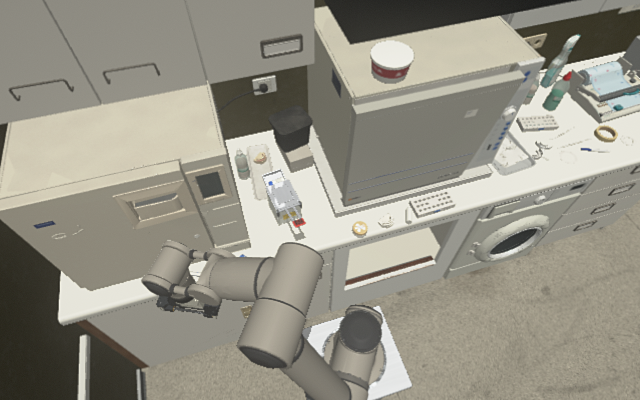

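The scene view shows the red paddle at about (330,227) and the bin left of it at (293,218). In the top view the paddle is at about (299,224), with the bin at (284,195) and the pot at (360,228). Next I triangulate the paddle.

```bash
cat > h.py <<'E'
import numpy as np, cv2
from plant import bot, imaging, order
def ray(c,uv):
    K=c['K']; d=np.array([(uv[0]-K[0,2])/K[0,0],(uv[1]-K[1,2])/K[1,1]]); p=d.copy()
    for _ in range(10): p=d/(1+c['k1']*(p@p))
    R=c['R']; v=R.T@np.array([p[0],p[1],1]); return -R.T@c['t'], v/np.linalg.norm(v)
def tri(a,b):
    A=np.zeros((3,3));B=np.zeros(3)
    for o,v in(a,b):
        P=np.eye(3)-np.outer(v,v);A+=P;B+=P@o
    X=np.linalg.solve(A,B); return X,[float(np.linalg.norm((np.eye(3)-np.outer(v,v))@(X-o))) for o,v in(a,b)]
def plane(r,z): return r[0]+r[1]*(z-r[0][2])/r[1][2]
def proj(c,X):
    q=c['R']@X+c['t'];p=q[:2]/q[2];p=p*(1+c['k1']*(p@p));return p*c['K'][0,0]+c['K'][:2,2]
def red(c,lo=0,hi=640):
    h=cv2.cvtColor(c['color'],cv2.COLOR_RGB2HSV)
    m=(((h[...,0]<8)|(h[...,0]>172))&(h[...,1]>130)&(h[...,2]>70)).astype(np.uint8)
    m[:,:lo]=0;m[:,hi:]=0
    n,l,s,ce=cv2.connectedComponentsWithStats(m)
    return [(s[i],ce[i],l==i) for i in np.argsort(-s[1:,4])+1 if s[i,4]>15]
E
python3 - <<'E'
from h import *
C={n:imaging.capture(n) for n in('scene','top')}
for n in C:
    for s,c,m in red(C[n]): print(n,s,c)
    x,y=(290,190) if n=='scene' else (255,165)
    im=C[n]['color'][y-20:y+80,x-20:x+110,::-1]
    cv2.imwrite(f'pics/{n}crop.png',cv2.resize(im,None,fx=6,fy=6,interpolation=cv2.INTER_CUBIC))
E
```

```text
scene [338   0  42  15 277] [359.53068592   8.3032491 ]
scene [323 222  14  11  92] [329.94565217 226.82608696]
top [563  72   8   8  40] [567.25  76.15]
top [293 219  12   8  27] [298.55555556 223.2962963 ]
```

View pics/scenecrop.png

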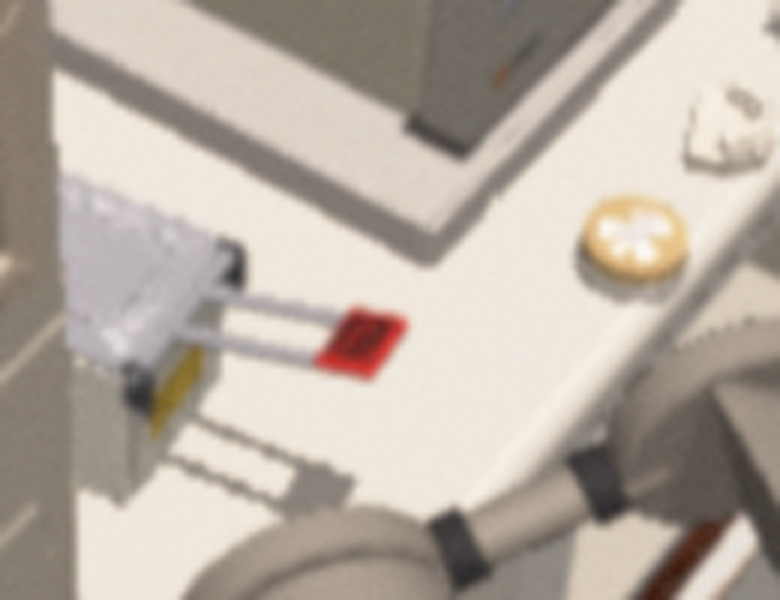

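View pics/topcrop.png

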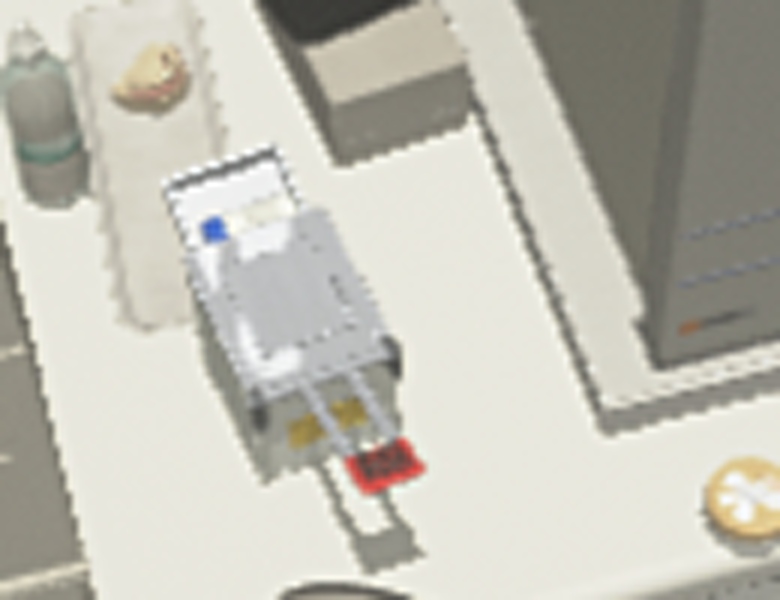

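Scene crop: paddle middle at crop (361,342), hinge knobs at (232,262) and (138,385). Top crop: paddle (386,465), hinge knobs at (260,408) and (390,357). The tube's blue cap is at (213,230).

```bash
python3 - <<'E'
from h import *
C={n:imaging.capture(n) for n in('scene','top')}
P={'pad':((361,342),(386,465)),'hR':((232,262),(390,357)),'hL':((138,385),(260,408)),
'pc_nearhinge_R':((345,308),(410,437)),'pc_outR':((407,318),(425,468)),'pc_outL':((372,374),(370,490)),'pc_inL':((317,362),(345,460))}
X={}
for k,(a,b) in P.items():
    X[k],r=tri(ray(C['scene'],(270+a[0]/6,170+a[1]/6)),ray(C['top'],(235+b[0]/6,145+b[1]/6))); print(k,X[k].round(1),np.round(r,1))
h=(X['hR']+X['hL'])/2; d=h-X['pad']; print('hinge',h,'dist',np.hypot(d[0],d[1]),'yaw',np.arctan2(d[1],d[0]))
e=X['hL']-X['hR']; print('hinge len',np.linalg.norm(e),'yaw',np.arctan2(-e[0],e[1]))
for n,u in(('pot',(635,240)),):print(n,plane(ray(C['scene'],(270+u[0]/6,170+u[1]/6)),29))
E
```

```text
pad [506.4  55.6 150.4] [0.2 0.2]
hR [613.   24.  113.2] [0.1 0.1]
hL [603.2 120.2 107. ] [0.4 0.4]
pc_nearhinge_R [531.8  32.3 137.2] [1.1 1.1]
pc_outR [493.3  32.5 156.6] [0.7 0.7]
pc_outL [489.1  71.2 152.7] [0.3 0.3]
pc_inL [517.   80.6 151.1] [0.4 0.4]
hinge [608.10633099  72.14139818 110.1085558 ] dist 103.05281192913091 yaw 0.16145070595766317
hinge len 96.8839264478444 yaw 0.10146041264698288
pot [ 477.3851332  -196.00704019   29.        ]
```

```bash
python3 shift.py '{"jaw":[0, 0, 0, 0, 0], "tx":[-52, -104, -156, -208, -257], "ty":[-30, -60, -90, -120, -150], "tz":[0, 0, 0, 0, 0], "yaw":[-0.12, -0.24, -0.36, -0.48, -0.6]}'; python3 - <<'E'
from h import *
o=bot.get_obs(); print({k:o[k] for k in('time','tool_pos','tcp_rot','grip_width','contact_force','joint_positions')})
c=imaging.capture('wrist'); cv2.imwrite('pics/w1.png',c['color'][:,:,::-1]); print(-c['R'].T@c['t'])
print([proj(c,np.array(p)) for p in([506,56,153],[608,72,112])])
E
```

```text
time: 0.92
tool_pos: [397.7, 219.9, 404.9]
tcp_rot: [3.141, 0.001, -2.998]
contact_force: [1.4, 0.7, 0.2]
grip_width: 47.0
finger_force: 0.0
{'time': 0.925, 'tool_pos': array([397.72703993, 219.86168549, 404.9019193 ]), 'tcp_rot': array([ 3.14135118e+00,  7.12373096e-04, -2.99849900e+00]), 'grip_width': 46.97397868589739, 'contact_force': array([1.36085959, 0.74637963, 0.22012273]), 'joint_positions': array([ 3.36038509e-01,  2.12334908e-01,  1.70524599e+00,  1.06775064e-04,
        1.22326630e+00, -1.37788789e+00])}
[332.77595042 211.63108558 383.56084748]
[array([ 98.01442939, 310.47252889]), array([144.86309657, 379.2905725 ])]
```

View pics/w1.png

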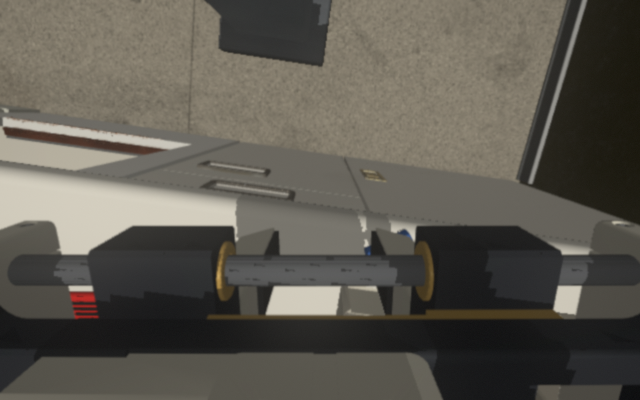

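The red paddle is at about (85,305), partly hidden by the fingers. The prediction was (98,310), so it matches. Now I move over the paddle.

```bash
python3 shift.py '{"jaw":[0, 0, 0, 0, 0], "tx":[-21, -43, -64, -85, -85], "ty":[-45, -90, -135, -180, -180], "tz":[0, 0, 0, 0, 0], "yaw":[0, 0, 0, 0, 0]}'; python3 - <<'E'
from h import *
o=bot.get_obs(); print({k:o[k] for k in('time','tool_pos','tcp_rot','grip_width','contact_force')})
S=[imaging.capture('scene'),imaging.capture('top')]; 
a=S[0]['color'][160:290,270:400,::-1]; b=S[1]['color'][130:260,235:365,::-1]
cv2.imwrite('pics/s2.png',cv2.resize(np.hstack([a,b]),None,fx=3,fy=3,interpolation=cv2.INTER_CUBIC))
c=imaging.capture('wrist')
print([(s,ce) for s,ce,m in red(c)],proj(c,np.array([507,55,153.])))
E
```

```text
time: 1.6
tool_pos: [507.4, 52.9, 404.3]
tcp_rot: [-3.141, 0.0, -3.007]
contact_force: [-0.2, 0.5, 0.6]
grip_width: -0.1
finger_force: 0.0
{'time': 1.6, 'tool_pos': array([507.36718657,  52.87677891, 404.3059055 ]), 'tcp_rot': array([-3.14117358e+00,  3.39041124e-05, -3.00692981e+00]), 'grip_width': -0.14762441791928105, 'contact_force': array([-0.16971406,  0.45950735,  0.59417059])}
[(array([ 292,  188,   64,   38, 1515], dtype=int32), array([323.12145215, 204.14257426]))] [322.31725341 210.13484781]
```

View pics/s2.png

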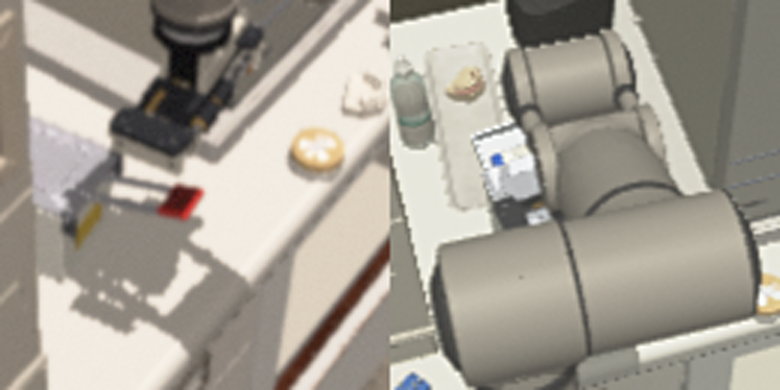

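The wrist view puts the paddle at rows 188–226, columns 292–356 (mid 324,207), against a predicted (322,210), so the tool is centred. Descending.

```bash
python3 shift.py '{"jaw":[0, 0, 0, 0, 0], "tx":[0, 0, 0, 0, 0], "ty":[0, 0, 0, 0, 0], "tz":[16, 32, 46, 58, 62], "yaw":[0, 0, 0, 0, 0]}'; python3 shift.py '{"jaw":[0, 0, 0, 0, 0], "tx":[0, 0, 0, 0, 0], "ty":[0, 0, 0, 0, 0], "tz":[4, 8, 12, 16, 20], "yaw":[0, 0, 0, 0, 0]}'; python3 - <<'E'
from h import *
c=imaging.capture('scene')
cv2.imwrite('pics/s3.png',cv2.resize(c['color'][170:260,270:390,::-1],None,fx=5,fy=5,interpolation=cv2.INTER_CUBIC))
E
```

```text
time: 2.38
tool_pos: [505.8, 55.5, 342.0]
tcp_rot: [3.141, -0.001, -3.002]
contact_force: [1.0, -0.5, 0.6]
grip_width: 0.5
finger_force: 0.0
time: 3.0
tool_pos: [506.0, 55.1, 322.6]
tcp_rot: [-3.142, 0.0, -3.002]
contact_force: [-2.1, -0.2, 3.2]
grip_width: 0.4
finger_force: 1.8
```

View pics/s3.png

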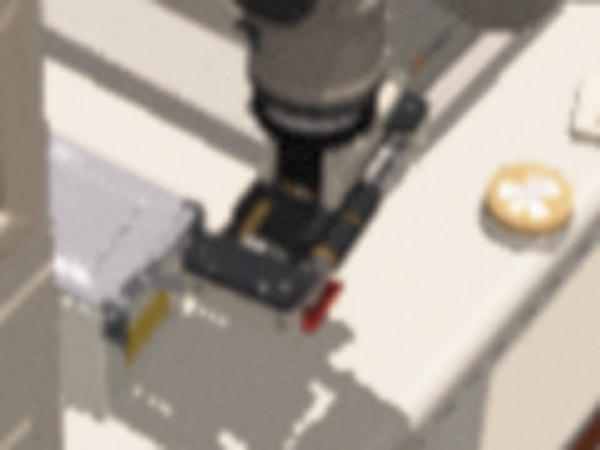

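The outer end of the paddle shows at (322,305) under the fingers. With 3 N upward, contact is made on the paddle. Continuing to press down.

```bash
python3 shift.py '{"jaw":[0, 0, 0, 0, 0], "tx":[0, 0, 0, 0, 0], "ty":[0, 0, 0, 0, 0], "tz":[6, 12, 18, 24, 30], "yaw":[0, 0, 0, 0, 0]}'; python3 shift.py '{"jaw":[0, 0, 0, 0, 0], "tx":[0, 0, 0, 0, 0], "ty":[0, 0, 0, 0, 0], "tz":[4, 8, 12, 15, 17], "yaw":[0, 0, 0, 0, 0]}'
```

```text
time: 3.68
tool_pos: [505.9, 55.2, 292.2]
tcp_rot: [3.141, -0.001, -3.002]
contact_force: [-3.1, -0.4, 3.3]
grip_width: 0.4
finger_force: 2.0
time: 4.3
tool_pos: [506.5, 55.2, 275.8]
tcp_rot: [-3.141, 0.002, -3.002]
contact_force: [0.8, -0.3, 3.1]
grip_width: 0.4
finger_force: 1.6
```

```bash
python3 shift.py '{"jaw":[0, 0, 0, 0], "tx":[0, 0, 0, 0], "ty":[0, 0, 0, 0], "tz":[1, 2, 3, 3], "yaw":[0, 0, 0, 0]}'; python3 shift.py '{"jaw":[0, 0, 0], "tx":[0, 0, 0], "ty":[0, 0, 0], "tz":[1, 1, 1], "yaw":[0, 0, 0]}'
```

```text
time: 4.8
tool_pos: [506.0, 55.2, 272.6]
tcp_rot: [3.142, -0.0, -3.002]
contact_force: [0.4, -0.6, 3.2]
grip_width: 0.5
finger_force: 1.3
time: 5.18
tool_pos: [506.0, 55.2, 271.7]
tcp_rot: [3.142, -0.0, -3.002]
contact_force: [0.7, 0.4, 3.4]
grip_width: 0.2
finger_force: 1.3
```

```bash
for i in 1 2 3; do python3 shift.py '{"jaw":[0, 0], "tx":[0, 0], "ty":[0, 0], "tz":[1, 1], "yaw":[0, 0]}' | grep -E 'pos|force'; done
```

```text
tool_pos: [506.2, 55.2, 271.2]
contact_force: [-0.6, -0.2, 7.2]
finger_force: 3.7
tool_pos: [506.2, 55.2, 270.9]
contact_force: [-1.0, -0.4, 13.5]
finger_force: 6.7
tool_pos: [506.1, 55.2, 270.6]
contact_force: [-4.1, -0.3, 19.0]
finger_force: 9.9
```

The force climbs about 6 N per mm, so the paddle is on its stop. I hold there and check that the tube has gone.

```bash
python3 shift.py '{"jaw":[0, 0, 0, 0, 0], "tx":[0, 0, 0, 0, 0], "ty":[0, 0, 0, 0, 0], "tz":[0, 0, 0, 0, 0], "yaw":[0, 0, 0, 0, 0]}'|grep -E 'pos|contact'; python3 shift.py '{"jaw":[0, 0, 0, 0, 0], "tx":[0, 0, 0, 0, 0], "ty":[0, 0, 0, 0, 0], "tz":[0, 0, 0, 0, 0], "yaw":[0, 0, 0, 0, 0]}'|grep -E 'time|contact'; python3 - <<'E'
from h import *
c=imaging.capture('top');d=imaging.capture('scene')
cv2.imwrite('pics/s4.png',cv2.resize(np.hstack([c['color'][150:260,235:345,::-1],d['color'][150:260,270:380,::-1]]),None,fx=3.6,fy=3.6,interpolation=cv2.INTER_CUBIC))
E
```

```text
tool_pos: [506.2, 55.2, 270.6]
contact_force: [-3.6, 0.4, 19.7]
time: 7.18
contact_force: [-3.8, -0.6, 19.6]
```

View pics/s4.png

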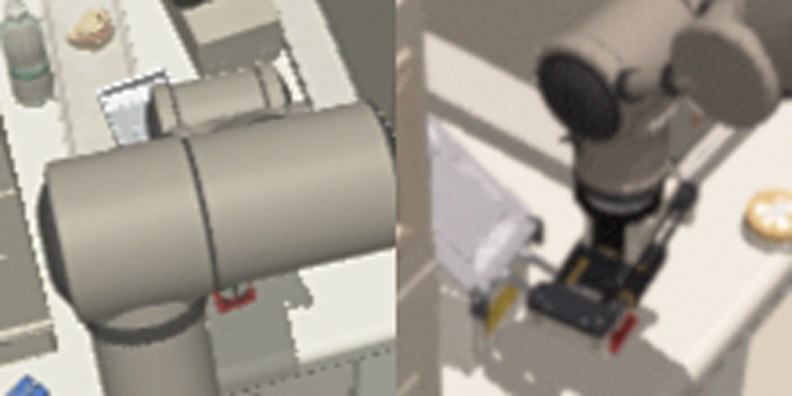

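The right half shows the lid up (crop 470,200) and the paddle down (620,330). In the left half the tube's former place on the ramp (crop 128,120) is bare, so the tube has rolled in. Easing up now.

```bash
python3 shift.py '{"jaw":[0, 0, 0, 0, 0], "tx":[0, 0, 0, 0, 0], "ty":[0, 0, 0, 0, 0], "tz":[-2, -5, -8, -11, -14], "yaw":[0, 0, 0, 0, 0]}'|grep -E 'pos|contact'
python3 shift.py '{"jaw":[0, 0, 0, 0, 0], "tx":[0, 0, 0, 0, 0], "ty":[0, 0, 0, 0, 0], "tz":[-3, -6, -9, -12, -15], "yaw":[0, 0, 0, 0, 0]}'|grep -E 'pos|contact'
python3 shift.py '{"jaw":[0, 0, 0, 0, 0], "tx":[0, 0, 0, 0, 0], "ty":[0, 0, 0, 0, 0], "tz":[-3, -6, -9, -12, -15], "yaw":[0, 0, 0, 0, 0]}'|grep -E 'pos|contact'
```

```text
tool_pos: [505.7, 55.2, 282.6]
contact_force: [-3.1, -0.1, 2.9]
tool_pos: [506.1, 55.2, 298.0]
contact_force: [-2.1, -0.8, 3.4]
tool_pos: [506.6, 55.2, 313.2]
contact_force: [1.7, -0.2, 2.5]
```

```bash
python3 shift.py '{"jaw":[0, 0, 0, 0, 0], "tx":[0, 0, 0, 0, 0], "ty":[0, 0, 0, 0, 0], "tz":[-3, -6, -9, -12, -14], "yaw":[0, 0, 0, 0, 0]}'|grep -E 'pos|contact'
python3 shift.py '{"jaw":[0, 0, 0, 0, 0], "tx":[0, 0, 0, 0, 0], "ty":[0, 0, 0, 0, 0], "tz":[-2, -4, -6, -8, -10], "yaw":[0, 0, 0, 0, 0]}'|grep -E 'time|pos|contact'
```

```text
tool_pos: [506.1, 55.1, 327.0]
contact_force: [3.5, 0.2, 2.0]
time: 10.4
tool_pos: [506.0, 55.2, 336.8]
contact_force: [1.1, -0.6, 0.6]
```

```bash
python3 shift.py '{"jaw":[0, 0, 0, 0, 0], "tx":[0, 0, 0, 0, 0], "ty":[0, 0, 0, 0, 0], "tz":[-1, -2, -4, -6, -8], "yaw":[0, 0, 0, 0, 0]}'|grep -E 'pos|contact'
python3 shift.py '{"jaw":[0, 0, 0, 0, 0], "tx":[0, 0, 0, 20, 50], "ty":[0, 0, 0, 0, 0], "tz":[-15, -30, -45, -60, -60], "yaw":[0, 0, 0, 0, 0]}'|grep -E 'pos|contact'
python3 shift.py '{"jaw":[0, 0, 0, 0], "tx":[40, 80, 80, 80], "ty":[0, 0, 0, 0], "tz":[0, 0, 0, 0], "yaw":[0, 0, 0, 0]}'; python3 - <<'E'
from h import *
C={n:imaging.capture(n) for n in('scene','top')}
for n in C: print([(s,ce) for s,ce,m in red(C[n])])
a=C['scene']['color'][150:260,270:380,::-1]; b=C['top']['color'][150:260,235:345,::-1]
cv2.imwrite('pics/s5.png',cv2.resize(np.hstack([b,a]),None,fx=3.6,fy=3.6,interpolation=cv2.INTER_CUBIC))
E
```

```text
tool_pos: [506.1, 55.2, 344.8]
contact_force: [-0.3, 0.5, -0.1]
tool_pos: [456.6, 48.1, 406.8]
contact_force: [0.5, -0.3, 0.1]
time: 12.15
tool_pos: [378.0, 37.1, 405.8]
tcp_rot: [-3.141, 0.003, -3.003]
contact_force: [0.1, 0.1, 0.3]
grip_width: 0.2
finger_force: 0.0
[(array([338,   0,  41,  15, 275], dtype=int32), array([359.52363636,   8.28727273])), (array([323, 222,  14,  10,  90], dtype=int32), array([329.84444444, 226.82222222]))]
[(array([563,  72,   8,   8,  40], dtype=int32), array([567.25,  76.15]))]
```

View pics/s5.png

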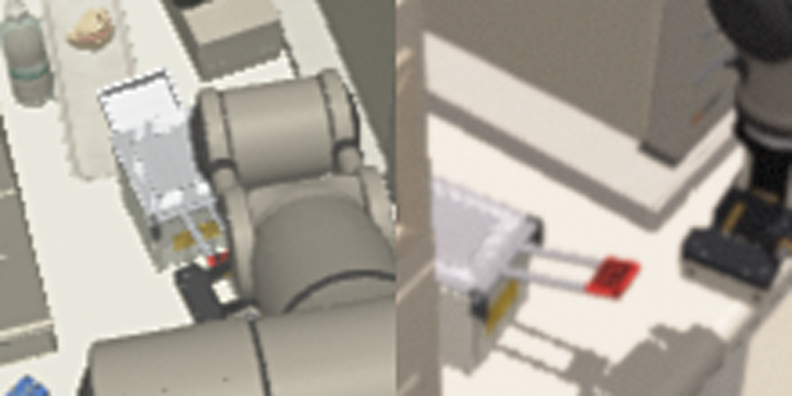

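The paddle is back at its starting pixel (329.8,226.8) with the lid shut. The ramp (crop 135,105) is empty and the gripper is clear.

```bash
python3 -c "
from plant import bot, imaging, order
print(order.close_job())"
```

```text
the job is handed in; nothing more can be done
None
```

I pressed the paddle to its stop (about 20 N, no more), eased the lid shut over about 3 s and finished with the arm clear. The ramp is empty, so the tube should be in the bin, but no camera could see inside it; the job is handed in with no verdict returned.

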